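Uncover the optics carrier and hold its index plunger out

TASK

The carriage with the optics tray is about to be moved to its next index hole. Lift the cover with the bar handle off the top of the pile without disturbing the tray below it, and set it down gently, right way up and flat on the table top beside the carrier. Then take the knob of the sprung index plunger that the cover's tongue was hiding, pull it straight up as far as it goes and keep holding it there, so that its pin stays clear of the hole: the job finishes while you hold the knob up. Leave the other things on the table where they are.

Things in the scene. Friction and masses are not known exactly. Their poses are not given: they have to be found in the camera images.
- carrier: Fixed carrier: dark base 136 x 100 x 8 mm, two rails, aluminium carriage plate (top 16 mm above table, fixed), at the -x end a dark bracket guiding the plunger (arm 20 mm wide, top 34 mm, bushing to 39 mm above table). Origin on the table; x runs from plunger to tray, base x = -72 to +64, y = -50 to +50 mm, z up. Tray middle at x = +28, plunger axis at x = -38 mm.
- plunger_knob (a point): Middle of the plunger's black knurled knob: upright cylinder 24 mm across, 16 mm high, this point 50 mm above the table when down. The cover's tongue starts 4 mm above it. To its sides in the carrier's +y and -y it is free down to 18 mm above the table; in -x the bracket is at most 36 mm high; the tray's wall (rim at 62 mm) begins 35 mm from the knob's axis in +x.
- plunger (a joint): Lift of the plunger in m: 0 = pin (8 mm thick) seated 10 mm deep in its hole, 0.016 = pulled up to its stop. Pulls straight up. A spring pushes it back down with about 5 N at 0 and 9 N at the stop; it goes back as soon as it is let go.
- tray: Open grey tray 62 x 62 x 46 mm, walls 3 mm, loose in low nest tabs on the carriage, with a black lens tube lying in it. 0.25 kg. Origin at the centre of its underside, 16 mm above the table; rim 62 mm above the table. It stays where it is.
- cover: Loose aluminium cover, 0.15 to 0.28 kg, over the tray's rim: 74 mm square, 14 mm high, hollow below (inside 68 mm square, 10 mm deep); a flat tongue 44 mm wide, 4 mm thick reaches in -x to x = -91 mm, over the plunger. Origin: middle of the square at the skirt's lower edge (52 mm above the table at the start, 0 when set on it); z up. Straight up 12 mm clears the tray. Stands flat on its skirt.
- cover_handle (a point): Middle of the cover's handle: black bar along the cover's x, 60 mm long, 12 mm wide in y, 12 mm high; 42 mm above the skirt's lower edge, at x = -10 mm of the cover (near its centre of mass); 22 mm free height under it, between two 10 mm posts 44 mm apart.
- objective: Light grey microscope objective 36 mm across, 62 mm high, standing behind the carrier; bystander. Origin at the centre of its underside.
- mirror: Black mirror mount 41 x 48 x 48 mm, standing at the right beside the microscope; bystander. Origin at the centre of its underside.
- short_tube: Black short lens tube 31 mm across, 18 mm high, to the right; bystander. Origin at the centre of its underside.

How it is judged:
By the outcome, as a careful person would: the job done as asked, in the order asked, and still so for the second after the job is handed in, while the arm keeps its last pose, push and grip.
It also fails if it takes over 48 s, if anything falls off the work surface, if the arm or the gripper's body presses on something with over 40 N, if the wrist force passes 120 N, or if a joint passes its speed limit or range.

ROBOT

A 6-joint arm with a two-finger parallel gripper is mounted at the origin on a cart in front of the work surface, level with it; the furniture and walls round the work are solid. World frame = base frame: x ahead of the robot, y to its left, z up, the work surface at z = 0. Lengths are in mm, angles in degrees, forces in N, time in s.
With the tool pointing down it reaches from about 325 to 925 mm from the base axis. Payload 3.1 kg.
Tool frame: the origin (TCP) lies at the very end of the fingers, on their centre line; the grasp point (between the pads) lies grasp_offset behind it (grasp_offset is the distance from the TCP to the grasp point, in mm); z points along the fingers, x is the direction in which the jaws open and shut, and the axes are right-handed (so a half turn about z gives the same grasp; the last joint's range is limited). The gripper opens to 85 mm and grips with 20 to 120 N. Pads are 22 mm wide; open, the fingers measure 114 mm over their backs; the gripper's body (76 mm by 85 mm) begins 54 mm behind the grasp point. The pads swing forward as they close: fully open they stand 13 mm farther back than shut.
Start: joints at [-73.235, 12.427, 92.441, -0, 75.132, -6.429], TCP at [246.168, -574.491, 231.3] pointing down, gripper open.
Joint ranges: [-157.48, 157.48], [-44.54, 120.13], [17.64, 146.25], [-64.5, 244.5], [7.68, 150.69], [-147.95, 147.95]. Speed limits (degrees/s): [159.86, 159.86, 180, 180, 180, 180].

INTERFACE

Orientations are given as [roll, pitch, yaw] about the fixed x, y, z axes, in that order (R = Rz(yaw) Ry(pitch) Rx(roll)).
In Python, from station import * gives the robot as it stands. Calls block until the motion is done:
- goto(position, orientation): joint-space move of the TCP to a pose.
- move_l(position, attitude=None, speed=150): straight line of the TCP; attitude=None keeps the orientation; speed is the mean speed in mm/s.
- move_j(angles): joint-space move.
- grip(opening, squeeze=None): finger opening in mm; squeeze is the grip in N (None keeps the last); returns when the fingers have stopped.
- wait(seconds).
- solve_ik(position, orientation): joint angles nearest the present ones, or None.
- get_obs(): the state.
- get_image(name): name is "scene" or "side" or "wrist"; returns the picture (400x640x3 uint8, red, green, blue); there is no depth.
- get_calibration(name): a dict with "fx", "fy", "cx", "cy" (pixels), "D" ([k1, k2, p1, p2, k3] as OpenCV has them; the pictures are not rectified), "R" (3x3) and "t" (3): a world point X has camera coordinates R X + t; the wrist camera has in their place "mount" (4x4, takes a point from camera to tool coordinates, whose origin is the TCP and whose axes are the tool frame's). Camera axes: x right, y down, z forward; pixel columns grow to the right and rows downward; lengths in mm; the calibration is good to about 2 mm. A picture is of the moment at which its call begins: read the wrist's pose just before it. get_calibration takes no time and is no camera call.
A pose or a line that the arm cannot do raises Unreachable and nothing moves.
- sign_off(): hands the job in, once; it reports no verdict.
Trained networks look in the newest picture that a camera, given by its name, has taken for a name from the list of things; names that differ only in an ending like _2 or _b are one class to them, and where a whole thing is asked for, a point or a joint stands for the part that bears it (a point fixed in the world has none). Each returns a list of dicts, best first, with "score" (0 to 1); they miss things now and then, are a little off and sometimes report something else, mostly with a low value. They report only what shows in the picture. A call takes as long as a camera call.
- spot_in(name, camera): "extent" ([centre column, centre row, width, height] in pixels, round what is visible of it).
- regions_of(name, camera): "region" (400x640 bool, what is visible of it) and "extent" ([centre column, centre row, width, height] in pixels, round what is visible of it).
The state is a dict: "t": time; "joint_pos": joint angles; "qvel": joint speeds; "effort": joint torques, N m; "tcp_pos": TCP position; "ee_rot": TCP orientation; "wrist_force": force on the tool from outside, world axes, zero at the start; "moment": the same for the moment, N m; "grip_width": finger opening in mm.
Only numpy, scipy, OpenCV 4.12 (cv2) and the standard library are available. Lean on these libraries where they do the work, as an engineer would, in place of code of your own. Each camera call takes 0.05 s, during which the arm holds its last target.

## Working session

There is one attempt and no reset: what is moved stays moved. The work goes in short steps, each a Python script; the robot and the scene stay as the last script left them, time stands still between calls to the robot, and variables do not carry over. Pictures are saved under pics/ and viewed, and the job is handed in when it is done.

```bash
ls; mkdir -p pics
python3 - <<'E'
from station import *
import cv2
o=get_obs();print(o)
for n in ["scene","side","wrist"]:
    im=get_image(n);cv2.imwrite(f"pics/{n}0.png",im[:,:,::-1])
    c=get_calibration(n);print(n,c)
    for k in ["cover","cover_handle","carrier","plunger_knob","tray","objective","mirror","short_tube"]:
        r=spot_in(k,n)
        print(n,k,[(round(x["score"],2),[round(v) for v in x["extent"]]) for x in r[:2]])
print(get_obs()["t"])
E
```

```text
pics
{'t': 0.0, 'joint_pos': array([-7.32344960e+01,  1.24774641e+01,  9.25279143e+01, -4.41261180e-04,
        7.51321262e+01, -6.42866305e+00]), 'qvel': array([-0.01560078,  0.02468643, -0.08751179,  0.07512868, -0.01182504,
        0.00709174]), 'effort': array([ 4.67417649e-04, -3.96838617e+01, -3.03850722e+01, -1.56210913e-04,
        9.66108812e-03, -1.51522016e-05]), 'tcp_pos': array([ 245.93759325, -573.69662897,  229.965768  ]), 'ee_rot': array([-1.79985028e+02,  1.36687600e-01, -6.68057014e+01]), 'wrist_force': array([-0.30534768,  0.07321615, -0.43483875]), 'moment': array([ 0.01158569, -0.0534827 ,  0.02270204]), 'grip_width': 85.56531482789876}
scene {'fx': 442.7757346793919, 'fy': 442.7757346793919, 'cx': 313.9079267265168, 'cy': 199.3383316864979, 'D': array([-0.11317498,  0.        ,  0.        ,  0.        ,  0.        ]), 'R': array([[-0.68887224, -0.72488127, -0.00147555],
       [-0.3136185 ,  0.29987323, -0.90095476],
       [ 0.65352772, -0.62017996, -0.43391052]]), 't': array([382.90572526, 270.55705459, 537.20377396])}
scene cover [(0.88, [272, 242, 73, 43])]

[... 1064 characters left out ...]
 19, 11])]
wrist {'fx': 306.91559995500074, 'fy': 306.91559995500074, 'cx': 322.0011604408818, 'cy': 197.67729852647503, 'D': array([-0.00348242,  0.        ,  0.        ,  0.        ,  0.        ]), 'mount': array([[ 9.99999821e-01,  5.66611000e-04, -1.91367456e-04,
         9.03595849e-01],
       [-4.74247146e-04,  9.46238005e-01,  3.23470885e-01,
        -8.44715975e+01],
       [ 3.64361322e-04, -3.23470737e-01,  9.46238104e-01,
        -1.42069200e+02],
       [ 0.00000000e+00,  0.00000000e+00,  0.00000000e+00,
         1.00000000e+00]])}
wrist cover []
wrist cover_handle []
wrist carrier []
wrist plunger_knob []
wrist tray []
wrist objective []
wrist mirror []
wrist short_tube []
1.35
```

View pics/scene0.png

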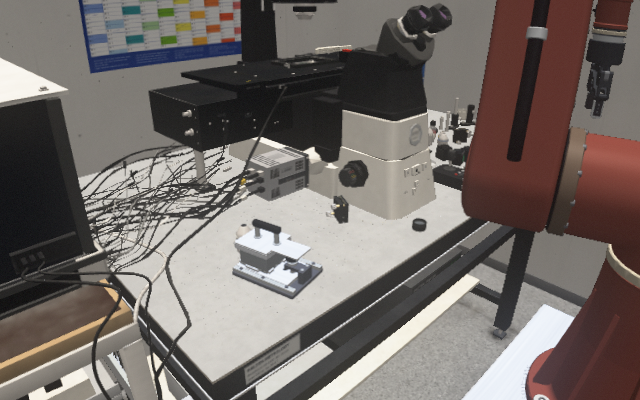

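View pics/side0.png

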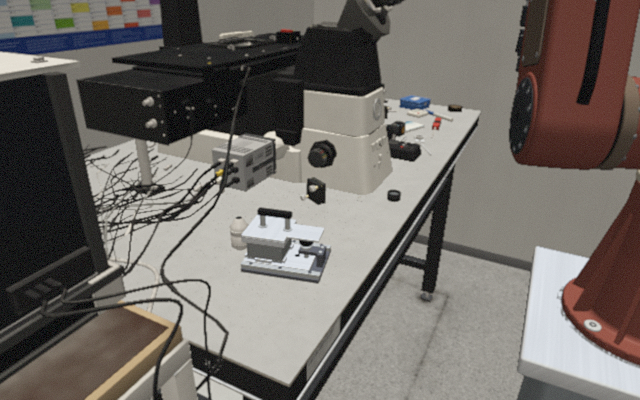

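The scene view shows the carrier at about (277,279), with the bar handle running from about (254,222) to (281,231). The side view has the handle at (260,211) to (292,215) and the plunger at (306,248). I'll triangulate these points.

```bash
cat > h.py <<'E'
from station import *
import numpy as np, cv2
from scipy.spatial.transform import Rotation as Ro
def proj_ray(n,uv,obs=None):
    c=get_calibration(n);K=np.array([[c["fx"],0,c["cx"]],[0,c["fy"],c["cy"]],[0,0,1]])
    p=cv2.undistortPoints(np.array([[uv]],float),K,np.array(c["D"]))[0,0]
    d=np.array([p[0],p[1],1.])
    if n=="wrist":
        T=pose(obs)@c["mount"];o=T[:3,3];d=T[:3,:3]@d
    else:
        R=np.array(c["R"]);o=-R.T@c["t"];d=R.T@d
    return o,d/np.linalg.norm(d)
def pose(obs):
    T=np.eye(4);T[:3,:3]=Ro.from_euler('xyz',obs["ee_rot"],degrees=True).as_matrix();T[:3,3]=obs["tcp_pos"];return T
def tri(rays):
    A=np.zeros((3,3));b=np.zeros(3)
    for o,d in rays:
        P=np.eye(3)-np.outer(d,d);A+=P;b+=P@o
    X=np.linalg.solve(A,b)
    return X,[np.linalg.norm((np.eye(3)-np.outer(d,d))@(X-o)) for o,d in rays]
def onz(n,uv,z,obs=None):
    o,d=proj_ray(n,uv,obs);return o+d*(z-o[2])/d[2]
def project(n,X,obs=None):
    c=get_calibration(n);K=np.array([[c["fx"],0,c["cx"]],[0,c["fy"],c["cy"]],[0,0,1]])
    if n=="wrist":
        T=np.linalg.inv(pose(obs)@c["mount"]);R,t=T[:3,:3],T[:3,3]
    else: R,t=np.array(c["R"]),np.array(c["t"])
    return cv2.projectPoints(np.atleast_2d(X).astype(float),cv2.Rodrigues(R)[0],t,K,np.array(c["D"]))[0][:,0]
def save(n,f):
    im=get_image(n);cv2.imwrite(f"pics/{f}.png",im[:,:,::-1]);return im
def obsline():
    o=get_obs();print("t",round(o["t"],2),"tcp",o["tcp_pos"].round(1),"rot",o["ee_rot"].round(1),"F",o["wrist_force"].round(1),"g",round(o["grip_width"],1));return o
E
python3 - <<'E'
from h import *
for a,b in [((254,222),(261,211)),((281,231),(291,214)),((267.5,226.5),(276,213)),((420,226),(393.5,197)),((336+5,222),(316,203))]:
    X,e=tri([proj_ray("scene",a),proj_ray("side",b)]);print(X.round(),np.round(e,1))
for n,uvs in [("side",[(242,274),(321,279),(330,244),(237,247),(394,201)]),("scene",[(234,272),(293,293),(322,268),(420,231)])]:
    for u in uvs: print(n,u,onz(n,u,4).round())
E
python3 - <<'E'
import cv2
for n,(x,y) in dict(scene=(210,190),side=(215,180)).items():
    im=cv2.imread(f"pics/{n}0.png")[y:y+120,x:x+150];cv2.imwrite(f"pics/{n}0z.png",cv2.resize(im,None,fx=5,fy=5,interpolation=2))
E
```

```text
[573. 131. 100.] [0.5 0.5]
[531. 104.  91.] [2.3 2.3]
[553. 117.  94.] [1. 1.]
[ 454. -227.    2.] [0.9 0.9]
[ 603. -130.   -8.] [2.3 2.3]
side (242, 274) [581. 183.   4.]
side (321, 279) [459. 133.   4.]
side (330, 244) [493.  27.   4.]
side (237, 247) [639. 118.   4.]
side (394, 201) [ 446. -206.    4.]
scene (234, 272) [588. 173.   4.]
scene (293, 293) [466. 134.   4.]
scene (322, 268) [486.  46.   4.]
scene (420, 231) [ 438. -204.    4.]
```

```bash
ls
```

```text
h.py
pics
```

View pics/scene0z.png

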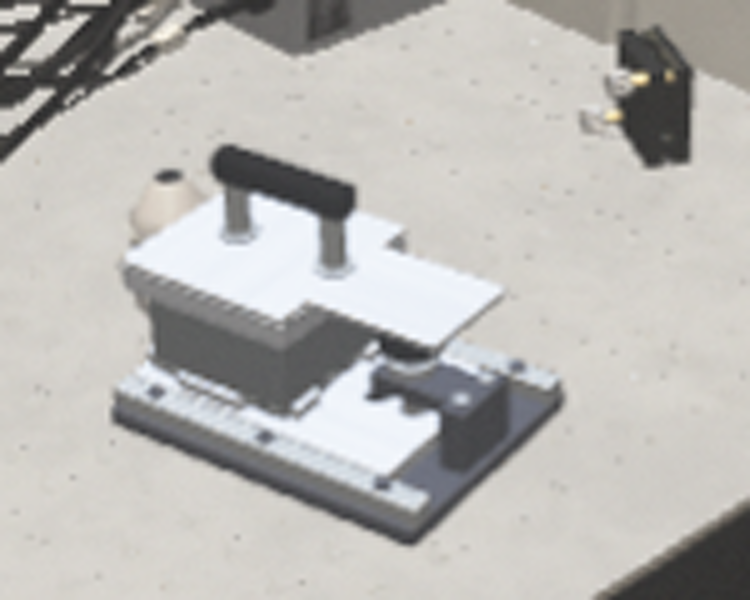

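View pics/side0z.png

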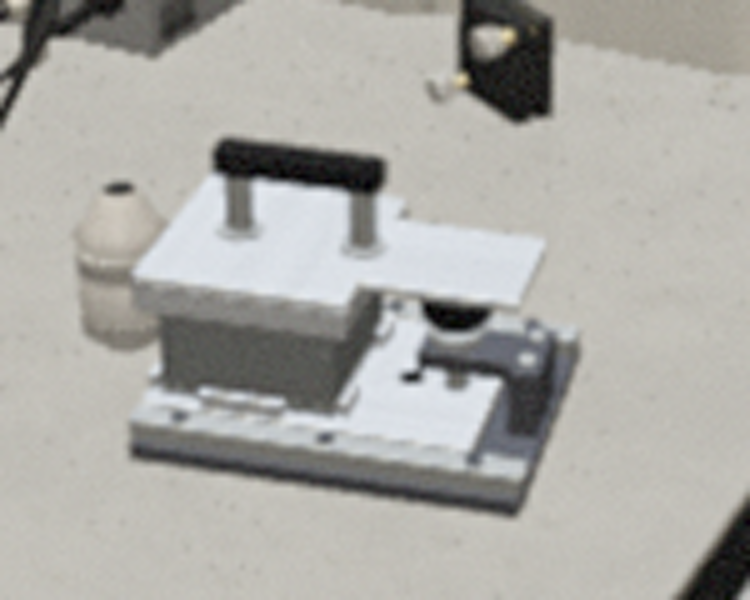

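The handle, carrier and plunger can all be seen clearly, and the carrier's yaw looks like about 20°. I'll retract first, then swing round at a smaller radius to stay away from the microscope, and look from above with the wrist camera.

Run:
```python
from h import *
print(onz("scene",(410,218),0).round(),onz("scene",(345,183),0).round(),onz("side",(370,190),0).round())
goto([150,-430,260],[180,0,-66.8]); obsline()
goto([430,80,280],[180,0,108]); o=obsline()
save("wrist","w1")
np.save("o1.npy",o,allow_pickle=True)
for k in ["cover","cover_handle","plunger_knob","carrier","objective","tray"]:
    print(k,[(round(x["score"],2),[round(v) for v in x["extent"]]) for x in spot_in(k,"wrist")[:2]])
goto([510,100,240],[180,0,108]);o=obsline()
save("wrist","w2");np.save("o2.npy",o,allow_pickle=True)
for k in ["cover","cover_handle","plunger_knob","carrier","objective","tray"]:
    print(k,[(round(x["score"],2),[round(v) for v in x["extent"]]) for x in spot_in(k,"wrist")[:2]])
print(get_obs()["t"])
```

```text
[ 493. -244.    0.] [ 732. -283.    0.] [ 518. -244.    0.]
t 2.08 tcp [ 150.3 -430.9  260.6] rot [ 1.80e+02 -1.00e-01 -6.68e+01] F [0.1 0.8 0.7] g 85.1
t 4.17 tcp [430.2  79.4 279.9] rot [-180.     0.   107.9] F [-0.7 -0.4 -0.7] g 85.3
cover [(0.63, [319, 250, 55, 97]), (0.36, [303, 239, 6, 4])]
cover_handle [(0.8, [319, 253, 58, 96])]
plunger_knob []
carrier [(0.55, [323, 229, 72, 88])]
objective [(0.87, [299, 301, 23, 21])]
tray [(0.49, [320, 240, 43, 10])]
t 4.98 tcp [509.7 100.  239. ] rot [-179.8   -0.   108. ] F [-0.  -0.4  0.1] g 85.1
cover [(0.74, [323, 201, 65, 112])]
cover_handle [(0.88, [323, 203, 65, 117])]
plunger_knob []
carrier [(0.81, [325, 184, 88, 108])]
objective [(0.83, [300, 267, 32, 26])]
tray [(0.49, [117, 184, 61, 47])]
5.3333
```

View pics/w1.png

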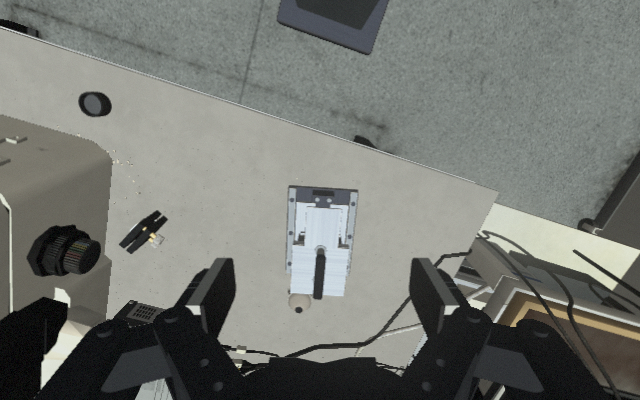

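View pics/w2.png

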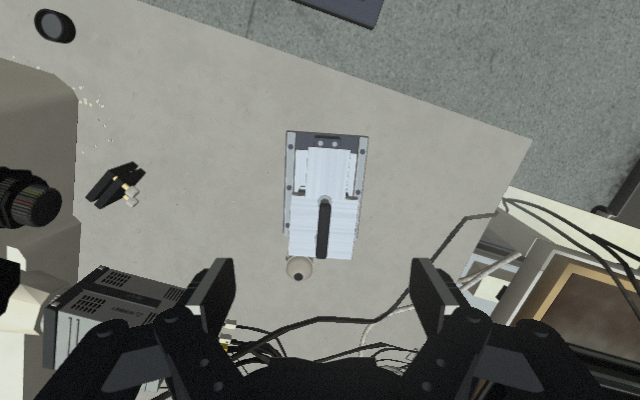

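The wrist views show the carrier at (325,184) and the handle bar at (323,228) in w2. The objective's top is at (299,270), close to the far end. There's free table on the left, the carrier's -y side. I'll zoom in to measure.

Run:
```python
import cv2
for n,(x,y) in dict(w1=(265,175),w2=(265,120)).items():
    im=cv2.imread(f"pics/{n}.png")[y:y+170,x:x+120];cv2.imwrite(f"pics/{n}z.png",cv2.resize(im,(420,595),interpolation=2))
a=cv2.imread("pics/w1z.png");b=cv2.imread("pics/w2z.png")
import numpy as np
cv2.imwrite("pics/wz.png",np.hstack([a[:,:395],b[:,:395]]))
```

```text
(no output)
```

View pics/wz.png

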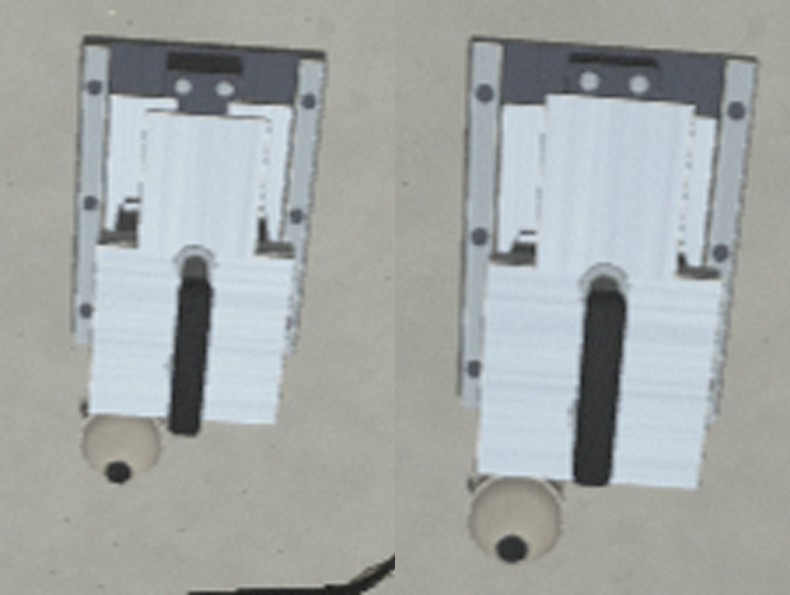

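```bash
cat > fit.py <<'E'
from h import *
from scipy.optimize import least_squares
o1=np.load("o1.npy",allow_pickle=True).item();o2=np.load("o2.npy",allow_pickle=True).item()
w1=[(146,110),(270,120),(100,245),(295,257),(90,412),(275,423),(196,280),(185,433)]
w2=[(546,95),(695,103),(488,263),(722,278),(478,474),(700,488),(605,290),(592,485)]
w1=np.array(w1)/3.5+[265,175]; w2=(np.array(w2)-[395,0])/3.5+[265,120]
C=np.array([(-91,-22,14),(-91,22,14),(-37,-37,14),(-37,37,14),(37,-37,14),(37,37,14),(-40,0,45),(20,0,45)],float)
def pts(p,M=C):
    return M@Ro.from_euler('z',p[3],degrees=True).as_matrix().T+p[:3]
def res(p):
    X=pts(p);return np.r_[(project("wrist",X,o1)-w1).ravel(),(project("wrist",X,o2)-w2).ravel()]
s=least_squares(res,[550,115,52,18],loss='soft_l1')
print("cover",s.x.round(1),"rms px",np.sqrt((res(s.x)**2).mean()).round(2));print(res(s.x).reshape(2,-1,2).round(1).tolist())
for k in [(-72,-50),(-72,50)]: pass
b1=np.array([(85,38),(325,52)])/3.5+[265,175];b2=(np.array([(472,38),(757,57)])-[395,0])/3.5+[265,120]
B=[tri([proj_ray("wrist",b1[i],o1),proj_ray("wrist",b2[i],o2)])[0] for i in (0,1)];print("base corners",np.round(B,1))
B=[onz("wrist",b2[i],8,o2) for i in (0,1)];print(np.round(B,1), np.degrees(np.arctan2(*(B[0]-B[1])[:2]*[1,-1])))
p=s.x;print("cover-> carrier corners",pts(p,np.array([(-100,-50,-44),(-100,50,-44.)])).round(1))
print("handle",pts(p,np.array([[-10,0,42.]])).round(1),"knob",pts(p,np.array([[-66,0,-2.]])).round(1))
hp=pts(p,np.array([[-10,0,42.]]))
for n in("scene","side"): print(n,project(n,hp).round(1))
E
python3 fit.py
```

```text
cover [568.8 119.5  49.6  13.8] rms px 0.52
[[[-0.1, 0.2], [-0.4, -0.2], [-0.8, -0.3], [0.1, -0.1], [-0.2, 0.0], [0.4, 0.1], [0.2, 1.5], [-0.0, -0.5]], [[-0.0, -0.6], [-0.3, 0.2], [-0.2, -0.1], [0.5, 0.3], [0.0, -0.2], [-0.2, -0.1], [0.9, 1.6], [0.2, -0.8]]]
base corners [[485.3  47.4   4.1]
 [461.2 143.    2.3]]
[[484.8  47.4   8. ]
 [460.7 142.2   8. ]] 14.269142690845335
cover-> carrier corners [[483.6  47.1   5.6]
 [459.7 144.2   5.6]]
handle [[559.1 117.2  91.6]] knob [[504.7 103.8  47.6]]
scene [[265.1 226.1]]
side [[272.7 214.3]]
```

Run:
```python
from h import *
import station
print([n for n in dir(station) if not n.startswith("__")]); print(getattr(station,"grasp_offset",None), get_obs().keys())
o2=np.load("o2.npy",allow_pickle=True).item()
print("mirror",onz("wrist",(115,185),24,o2).round(),"box",onz("wrist",(190,290),0,o2).round())
goto([559,117.2,170],[180,0,104]);o=obsline()
save("wrist","w3");np.save("o3.npy",o,allow_pickle=True)
move_l([559,117.2,135]);o=obsline()
save("wrist","w4");np.save("o4.npy",o,allow_pickle=True)
```

```text
['Unreachable', 'get_calibration', 'get_image', 'get_obs', 'goto', 'grasp_offset', 'grip', 'move_j', 'move_l', 'regions_of', 'sign_off', 'solve_ik', 'spot_in', 'wait']
18.700000000000003 dict_keys(['t', 'joint_pos', 'qvel', 'effort', 'tcp_pos', 'ee_rot', 'wrist_force', 'moment', 'grip_width'])
mirror [ 609. -132.   24.] box [749. -25.   0.]
t 5.78 tcp [558.1 117.1 169.4] rot [-179.8   -0.   104. ] F [ 0.3 -0.1  0.2] g 85.5
t 6.21 tcp [558.8 117.  135.9] rot [180.   0. 104.] F [ 0.5 -0.4 -0.9] g 85.6
```

View pics/w3.png

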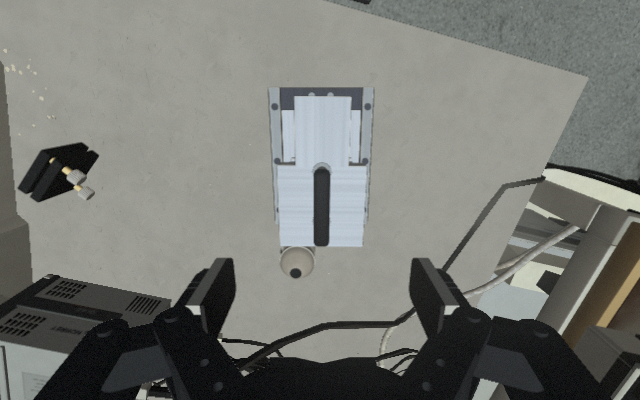

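View pics/w4.png

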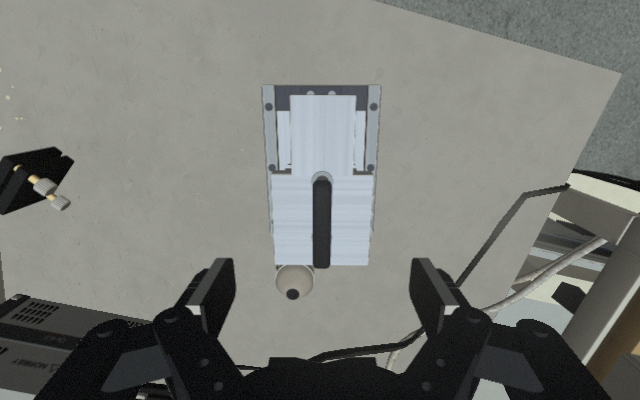

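The handle is parallel to the image columns and centred at about column 321.5, and the fingers' midpoint is about 322.5. I'll check this numerically.

Run:
```python
from h import *
from scipy.optimize import least_squares
os_=[np.load(f"o{i}.npy",allow_pickle=True).item() for i in (3,4)]
U=[]
for f,(x0,x1,y0,y1) in (("w3",(300,345,172,240)),("w4",(300,345,182,262))):
    im=cv2.imread(f"pics/{f}.png",0)[y0:y1,x0:x1]
    m=im<80
    cs=[(np.nonzero(r)[0].mean()+x0,np.nonzero(r)[0].min()+x0,np.nonzero(r)[0].max()+x0) for r in m if r.any()]
    a=np.array(cs);print(f,a[3].round(1),a[len(a)//2].round(1),a[-4].round(1))
for o in os_:
    T=pose(o)
    for d in (-30,0,30):
        # points on tool plane at handle top z=100
        X=o["tcp_pos"].copy();X[2]=100;X=X+d*np.array([np.cos(np.radians(14)),np.sin(np.radians(14)),0])
        print(d,project("wrist",X,o).round(1))
```

```text
w3 [321.5 314.  329. ] [321. 314. 328.] [321. 314. 328.]
w4 [321.5 313.  330. ] [321.5 313.  330. ] [321. 313. 329.]
-30 [[322.9 170.9]]
0 [[322.8 210.5]]
30 [[322.7 247. ]]
-30 [[323.  183.9]]
0 [[323.  229.3]]
30 [[322.9 270.5]]
```

```bash
python3 - <<'E'
from h import *
grip(40)
move_l([558.9,116.3,75.5],[180,0,104],speed=70);o=obsline()
grip(20);obsline()
save("wrist","w5");save("side","s5")
grip(0,60);o=obsline();print(o["moment"].round(2))
E
python3 - <<'E'
import cv2,numpy as np
a=cv2.imread("pics/w5.png")[150:400,200:450]
b=cv2.imread("pics/s5.png")[150:300,200:350]
cv2.imwrite("pics/c5.png",np.hstack([cv2.resize(a,(395,395)),cv2.resize(b,(395,395))]))
E
```

```text
t 7.77 tcp [559.5 116.4  76. ] rot [179.9   0.  104. ] F [-0.4  0.1 -0.3] g 40.0
t 8.1 tcp [559.2 116.3  75.9] rot [180.   0. 104.] F [ 0.2  0.6 -0.7] g 19.7
t 8.43 tcp [559.  116.4  75.7] rot [180.  -0. 104.] F [0.1 1.6 0.3] g 10.8
[ 0.04 -0.    0.03]
```

View pics/c5.png

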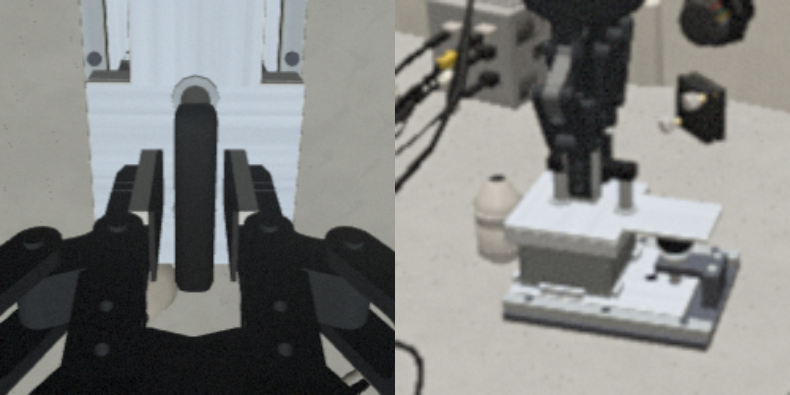

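The fingers straddled the bar centrally before closing, and the side force is only about 1.6 N. Lifting straight up.

```bash
python3 - <<'E'
from h import *
o=get_obs();x,y,z=o["tcp_pos"]
move_l([559,116.4,92],speed=30);o=obsline();print(o["moment"].round(2))
move_l([559,116.4,150],speed=90);o=obsline();print(o["moment"].round(2))
save("scene","a6");save("side","b6")
for k in ["tray","plunger_knob","cover"]:
    for n in("scene","side"): print(n,k,[(round(x["score"],2),[round(v) for v in x["extent"]]) for x in spot_in(k,n)[:2]])
E
python3 - <<'E'
import cv2,numpy as np
a=cv2.imread("pics/a6.png")[170:320,200:350]
b=cv2.imread("pics/b6.png")[150:300,200:350]
cv2.imwrite("pics/c6.png",np.hstack([cv2.resize(a,(395,395)),cv2.resize(b,(395,395))]))
E
```

```text
t 9.13 tcp [559.  116.4  92.1] rot [180.   0. 104.] F [ 0.3 -0.7 -2.4] g 10.9
[-0.04  0.02  0.03]
t 9.93 tcp [558.5 116.4 149.6] rot [-180.   -0.  104.] F [ 0.5  0.1 -2. ] g 11.0
[0.03 0.06 0.  ]
scene tray [(0.94, [263, 254, 52, 45])]
side tray [(0.56, [270, 238, 47, 47]), (0.44, [282, 188, 89, 40])]
scene plunger_knob [(0.54, [290, 256, 16, 8])]
side plunger_knob [(0.74, [305, 244, 15, 28])]
scene cover []
side cover [(0.82, [280, 188, 88, 45])]
```

View pics/c6.png

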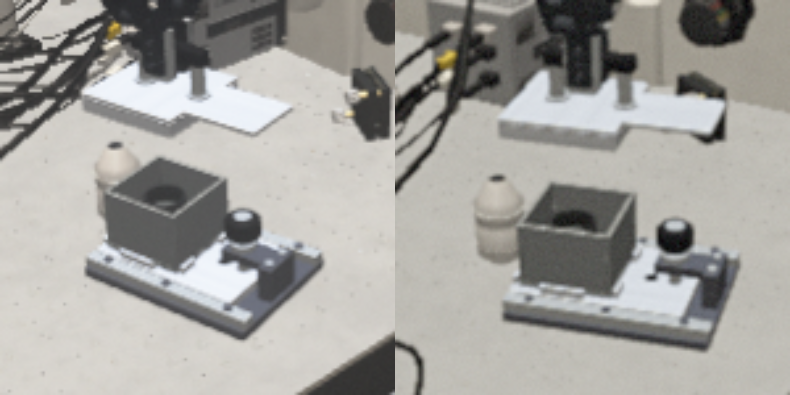

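The cover hangs level, and the tray and lens tube haven't moved. I'll carry it to the -y side and set it down under force monitoring.

```bash
python3 - <<'E'
from h import *
P=np.array([559+27.8,116.4-111.6])
move_l([*P,150],speed=150)
move_l([*P,32],speed=120);wait(0.15)
o=obsline();f0=o["wrist_force"][2]
z=28.0
move_l([*P,z],speed=25)
while z>19:
    z-=0.8;move_l([*P,z],speed=16);wait(0.05)
    o=get_obs();f=o["wrist_force"][2];
    print(round(z,1),o["tcp_pos"][2].round(2),round(f,1),end="; ")
    if f-f0>4.0: break
obsline()
save("scene","a7");save("side","b7");save("wrist","w7")
E
python3 - <<'E'
import cv2,numpy as np
a=cv2.imread("pics/a7.png")[170:320,230:380]
b=cv2.imread("pics/b7.png")[150:300,200:350]
cv2.imwrite("pics/c7.png",np.hstack([cv2.resize(a,(395,395)),cv2.resize(b,(395,395))]))
E
```

```text
t 12.53 tcp [587.8   4.7  33.2] rot [179.9   0.  104. ] F [-0.2 -0.4 -2.2] g 10.9
27.2 27.14 -2.3; 26.4 26.37 -2.2; 25.6 25.54 -2.2; 24.8 24.75 -1.5; 24.0 23.94 -1.4; 23.2 23.73 2.3; t 14.63 tcp [586.9   4.8  23.7] rot [180.   0. 104.] F [-1.2  0.4  2.3] g 10.6
```

View pics/c7.png

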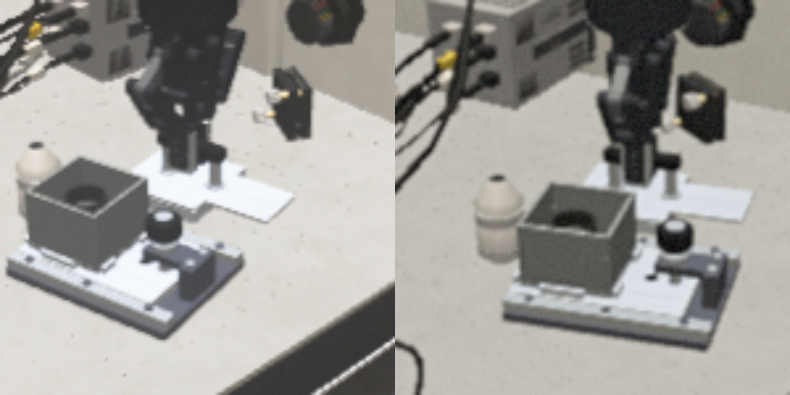

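The cover is down with about 4 N of contact, at exactly the expected height. Now I'll release it, rise, and take wrist views of the knob and cover.

```bash
python3 - <<'E'
from h import *
grip(24,30);obsline()
move_l([586.8,4.8,100],speed=100)
move_l([586.8,4.8,180],speed=200)
save("scene","a8");save("side","b8")
goto([515,106,170],[180,0,104]);wait(0.15);o=obsline();save("wrist","w9");np.save("o9.npy",o,allow_pickle=True)
print([(round(x["score"],2),np.round(x["extent"],1)) for x in spot_in("plunger_knob","wrist")[:2]])
move_l([508,104,140]);wait(0.15);o=obsline();save("wrist","w10");np.save("o10.npy",o,allow_pickle=True)
print([(round(x["score"],2),np.round(x["extent"],1)) for x in spot_in("plunger_knob","wrist")[:2]])
E
python3 - <<'E'
import cv2,numpy as np
a=cv2.imread("pics/a8.png")[170:320,230:380]
b=cv2.imread("pics/b8.png")[150:300,200:350]
cv2.imwrite("pics/c8.png",np.hstack([cv2.resize(a,(395,395)),cv2.resize(b,(395,395))]))
E
```

```text
t 15.07 tcp [586.9   4.8  23. ] rot [180.   0. 104.] F [ 0.   0.1 -0.7] g 24.2
t 17.35 tcp [515.8 105.2 169.9] rot [180.    0.  103.9] F [0.8 0.1 0.9] g 23.8
[(0.91, array([324.2, 176.9,  27.9,  33.3])), (0.52, array([ 4.7, 36.2,  9.3, 24.2]))]
t 17.96 tcp [509.2 103.9 141.1] rot [179.9   0.  104. ] F [-0.6 -0.1  0.2] g 24.2
[(0.6, array([323.9, 194.3,  33.2,  32.3]))]
```

View pics/c8.png

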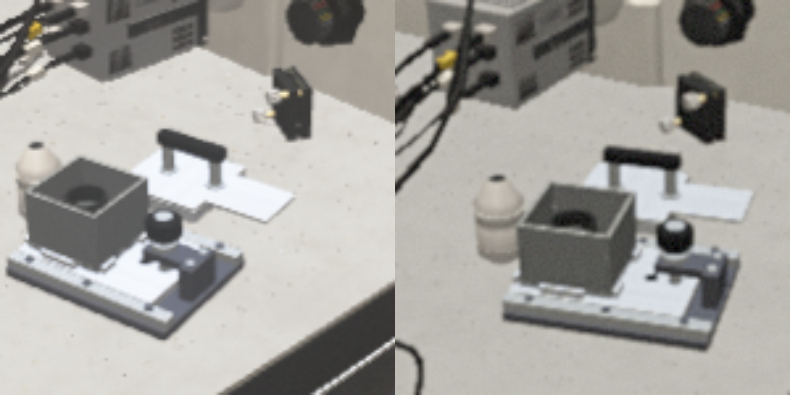

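View pics/w9.png

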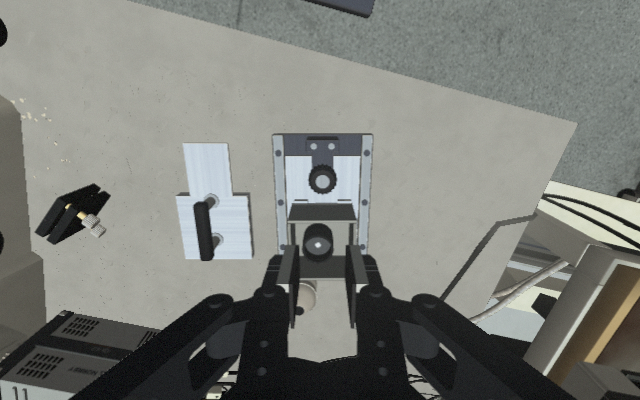

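View pics/w10.png

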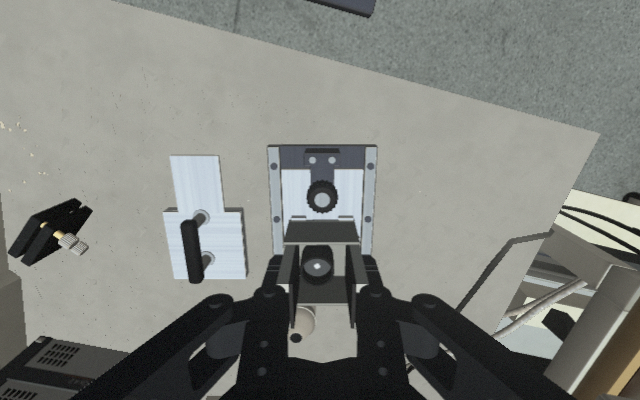

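The cover stands flat at about (212,215). The knob is at (322,180) in w9 and (321,196) in w10.

Run:
```python
from h import *
o9,o10=[np.load(f"o{i}.npy",allow_pickle=True).item() for i in (9,10)]
for f,(x,y) in (("w9",(292,150)),("w10",(292,166))):
    im=cv2.imread(f"pics/{f}.png")[y:y+60,x:x+60];cv2.imwrite(f"pics/{f}z.png",cv2.resize(im,(390,390),interpolation=2))
cv2.imwrite("pics/kz.png",np.hstack([cv2.imread("pics/w9z.png"),cv2.imread("pics/w10z.png")]))
print(tri([proj_ray("scene",(292.3,255.5)),proj_ray("side",(306,239.6))]))
print("top",onz("wrist",(322,181),58,o9),onz("wrist",(321.5,199.5),58,o10))
print(tri([proj_ray("wrist",(322,181),o9),proj_ray("wrist",(321.5,199.5),o10),proj_ray("scene",(292.3,252.5)),proj_ray("side",(306,236.5))]))
```

```text
(array([503.32930708, 102.5133123 ,  49.83029629]), [np.float64(0.7081780466928296), np.float64(0.7081780466927544)])
top [505.75708257 102.09044563  58.        ] [506.03364819 102.09336051  58.        ]
(array([505.47247459, 101.72898107,  55.34507941]), [np.float64(1.1040571491646072), np.float64(1.4876266788575156), np.float64(1.5428099821561951), np.float64(1.3915361961800798)])
```

View pics/kz.png

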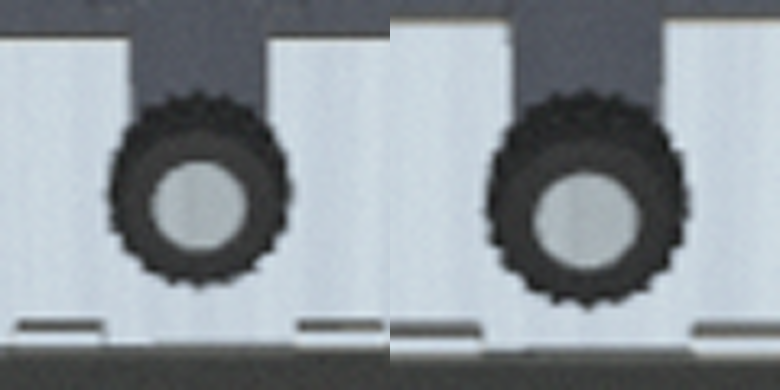

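```bash
python3 - <<'E'
from h import *
grip(56,70)
move_l([505.4,102.7,90],[180,0,104],speed=120)
move_l([505.4,102.7,32],speed=70);wait(0.1);obsline()
grip(32);save("wrist","w11");save("side","b11")
E
python3 - <<'E'
import cv2,numpy as np
a=cv2.imread("pics/w11.png")[120:320,220:420]
b=cv2.imread("pics/b11.png")[170:300,240:370]
cv2.imwrite("pics/c11.png",np.hstack([cv2.resize(a,(395,395)),cv2.resize(b,(395,395))]))
E
```

```text
t 20.11 tcp [506.1 102.7  32.6] rot [179.9   0.  104. ] F [ 0.1 -0.3  0. ] g 55.9
```

View pics/c11.png

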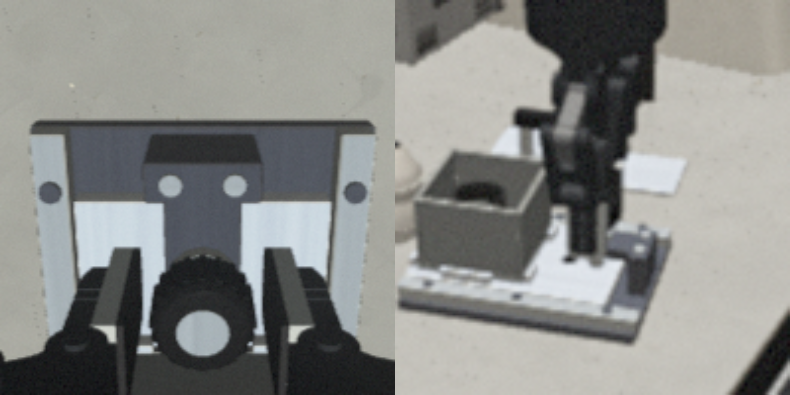

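The knob sits centred between the pads, and the fingertips clear the tray and the bracket. I'll close the grip and pull.

```bash
python3 - <<'E'
from h import *
grip(0,70);wait(0.1);o=obsline()
x,y,z0=505.4,102.7,o["tcp_pos"][2]
move_l([x,y,z0+12],speed=40);wait(0.1);obsline()
d=12
while d<19:
    d+=0.8;move_l([x,y,z0+d],speed=20);wait(0.08);o=get_obs();f=o["wrist_force"]
    print(round(d,1),(o["tcp_pos"][2]-z0).round(2),f.round(1),round(o["grip_width"],2))
    if f[2]<-20: break
obsline();save("side","b12");save("scene","a12");save("wrist","w12")
E
python3 - <<'E'
import cv2,numpy as np
a=cv2.imread("pics/w12.png")[120:320,220:420]
b=cv2.imread("pics/b12.png")[170:300,240:370]
cv2.imwrite("pics/c12.png",np.hstack([cv2.resize(a,(395,395)),cv2.resize(b,(395,395))]))
E
```

```text
t 20.92 tcp [505.4 102.8  32.3] rot [-180.   -0.  104.] F [-1.9  0.4  4.4] g 21.8
t 21.48 tcp [505.3 102.7  43.9] rot [180.  -0. 104.] F [ 3.5  0.8 -8.7] g 21.6
12.8 12.63 [ 3.2  1.2 -9.8] 20.98
13.6 13.63 [ 2.1  1.7 -8.7] 21.41
14.4 14.37 [ 3.   2.6 -8.4] 21.54
15.2 15.18 [ 3.3  2.  -8.6] 21.42
16.0 15.96 [  3.7   2.5 -10. ] 21.26
16.8 16.17 [  5.3   2.  -12.8] 20.99
17.6 16.21 [  6.5   2.4 -18.7] 21.09
18.4 16.28 [  9.    3.4 -22.3] 21.19
t 24.14 tcp [505.2 102.7  48.6] rot [179.9  -0.  104. ] F [  9.    3.4 -22.3] g 21.2
```

View pics/c12.png

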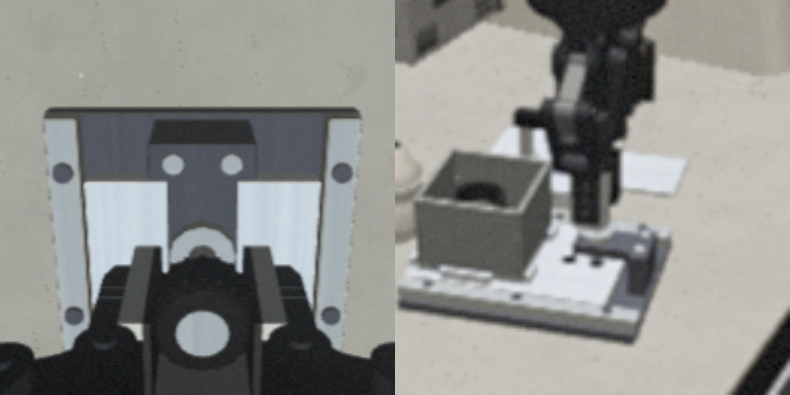

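View pics/a12.png

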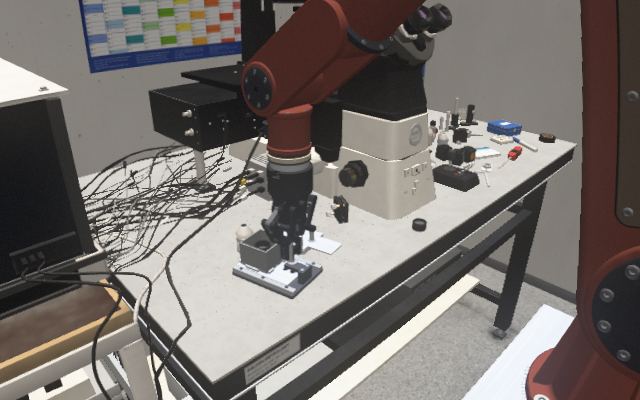

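The hard stop is reached at 16.2 mm and the pin's hole shows empty. I'll ease the over-pull a little, check that it holds for a second, and hand in.

Run:
```python
from h import *
move_l([505.4,102.7,32.3+17.2],speed=20);wait(0.3);obsline();wait(0.7);obsline()
save("side","b13")
for n in("scene","side"):
    get_image(n)
    for k in("cover","tray","objective","mirror","short_tube"):print(n,k,[(round(x["score"],2),[round(v) for v in x["extent"]]) for x in spot_in(k,n)[:1]])
sign_off();obsline()
```

```text
t 24.84 tcp [505.2 102.7  48.5] rot [180.  -0. 104.] F [  6.1   3.2 -15.3] g 21.1
t 25.54 tcp [505.3 102.7  48.5] rot [180.  -0. 104.] F [  5.5   2.9 -15.2] g 21.2
scene cover [(0.74, [320, 242, 39, 33])]
scene tray [(0.65, [257, 253, 46, 40])]
scene objective [(0.71, [245, 238, 14, 32])]
scene mirror [(0.55, [312, 240, 58, 32])]
scene short_tube [(0.72, [419, 224, 14, 12])]
side cover []
side tray [(0.94, [268, 239, 44, 46])]
side objective [(0.75, [240, 234, 19, 34])]
side mirror [(0.48, [322, 196, 8, 19])]
side short_tube [(0.6, [393, 198, 20, 11])]
the job is handed in; nothing more can be done
the job is handed in; nothing more can be done
```

The cover is off and standing upright and flat on the table, on the carrier's -y side about 28 mm from its base. I then pulled the plunger knob straight up to its stop and handed the job in at about 26 s while holding it there.

- **Cover:** it touched down with about 4 N, at the height I expected from the lift. The pictures after release show it flat on its skirt.
- **Plunger:** it stopped hard at about 16.2 mm of travel. It then held steady for about a second at 48.5 mm tool height with a 15 N pull, and the grip did not slip. The pictures show the pin out of its hole.
- **Tray and bystanders:** the pictures show the tray, the lens tube in it and the bystanders where they started. The network positions agree for the objective, the short tube and the tray in the side view.

**Checks that disagreed or failed:**
- The wrist-camera fit put heights about 2.5 mm lower than the text.
- On the last check the network missed the cover in the side view, where the gripper partly hid it.
- Its last scene-view "mirror" and tray readings are also not reliable: the mirror one landed on the cover, and the gripper partly hid the tray. The mirror itself looks unmoved in the last scene picture.

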